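# Clear the rejected chip pack and hold the inspection chamber's lid at the loading mark

### The arm

A 7-joint arm with a two-finger parallel gripper is mounted at the origin on the work surface. World frame = base frame: x ahead of the robot, y to its left, z up, the work surface at z = 0. Lengths are in m, angles in rad, forces in N, time in s.
With the tool pointing down it reaches from about 0.425 to 0.875 m from the base axis. Payload 8.4 kg.
Tool frame: the origin (TCP) lies midway between the tips of the shut fingers; the grasp point (between the pads) lies 19 mm behind it; z points along the fingers, y is the direction in which the jaws open and shut (so a half turn about z gives the same grasp; the last joint's range is limited). The gripper opens to 85 mm and grips with 20 to 120 N. Pads are 22 mm wide; open, the fingers measure 114 mm over their backs; the gripper's body (76 mm by 85 mm) begins 54 mm behind the grasp point. The pads swing forward as they close: fully open they stand 13 mm farther back than shut.
Start: joints at [-1.342, 0.333, 0.04, 1.465, -0.013, 1.343, -0.059], TCP at [0.209, 0.615, 0.231] pointing down, gripper open.
Joint ranges: [-2.58, 2.58], [-0.38, 2.09], [-1.3, 1.39], [0.25, 2.4], [-1.5, 4.64], [0.08, 2.09], [-2.65, 2.65]. Speed limits (rad/s): [2.22, 2.22, 2.79, 2.79, 3.14, 3.14, 3.14].

### API

Orientations are given as a rotation vector (axis times angle).
In Python, from bench import sense, read_camera, hand_in gives the robot as it stands.
- The arm moves only by the shell command python3 -m handwheel 'ROWS' [OPENING]. ROWS is JSON, a list of rows, each an object of numbers: "tx", "ty", "tz": the shift along the tool's x, y, z in cm; "turn": the turn about the tool's z in rad. In form: [{"tx": .., "ty": .., "tz": .., "turn": ..}, ...]. A call has 1 to 8 rows; each row is the pose to reach, as a shift and turn from the pose commanded when the call began, along the tool's axes at that moment; what a row does not reach only later rows make up. A row lasts 1/8 s, in which the tool goes at most 62.5 mm and 10.7 degrees, less where a joint would pass 70% of its speed; a pose out of reach is approached as far as the arm can. A call with a gripper value outside its range is refused whole. OPENING is the finger opening in cm, from 0 to 8.54, set as the call begins (- or left out, the last holds). The fingers move at their own pace and stop on an object; the grip force is fixed at half the most. Time passes only in rows, so rows that repeat a pose let the fingers close. It gives the time, the measured TCP pose, the force and the opening at its end, in the units of the state.
- sense(): the state, without advancing time (a new reading comes with each control period).
- read_camera(name): name is "scene" or "top" or "wrist"; returns a dict with "color" (420x560x3 uint8, red, green, blue), "fx", "fy", "cx", "cy" (pixels), "camera_from_world" (4x4, takes a point from world to camera coordinates). Camera axes: x right, y up, looking along -z (the intrinsics and any distortion apply to the point x, -y, -z); pixel columns grow to the right and rows downward; lengths in m; the calibration is good to about 2 mm. The wrist camera is an equidistant fisheye: a pixel r from the principal point sees the ray r / f radians off the axis. A picture is of the moment at which its call begins. There is no depth.
- hand_in(): hands the job in, once; it reports no verdict.
The state is a dict: "time_s": time; "joint_pos": joint angles; "joint_velocities": joint speeds; "effort": joint torques, N m; "eef_pos": TCP position; "tool_rot": TCP orientation; "force": force on the tool from outside, world axes, zero at the start; "wrist_torque": the same for the moment, N m; "gripper_width": finger opening in m.
Only numpy, scipy, OpenCV 4.12 (cv2) and the standard library are available. Lean on these libraries where they do the work, as an engineer would, in place of code of your own. Each camera call takes 0.05 s, during which the arm holds its last target.

### The job

Change over the inspection chamber: take the chip pack with the red dot from the outfeed tray and drop it into the red reject box, leaving the green-dot pack and everything else on the bench where they are. Then raise the chamber's sprung lid, which has a bar handle at the front, until its pointer stands in the green loading band of the quadrant (32 to 38 degrees open) and never let it up into the red zone (50 degrees). Keep holding it there with the gripper so that a colleague can load the next wafer: finish while still holding the lid, because it springs shut if let go.

Things in the scene. Friction and masses are not known exactly. Their poses are not given: they have to be found in the camera images.
- reject_pack_center (a point): centre (half-way up) of the rejected chip pack: a flat square box 51 x 51 x 16 mm, 45 g, black below and white on top, with a 28 mm RED dot on its top; x and y axes parallel to its sides, z up. It lies in one of two places on the outfeed tray, some 76 mm from the other pack
- pass_pack_center (a point): centre of the other chip pack, the same but with a GREEN dot; it passed and stays on the tray
- tray: outfeed tray, fixed: flat aluminium plate 124 (x) x 160 (y) x 4 mm thick with a rim 8 mm high; origin at the centre of its underside on the bench. The packs lie side by side along its y, near y = +38 and -38 mm, on its floor (4 mm above the bench); beyond the packs' x sides the tray is free (about 33 mm to the rim)
- reject_box: red open-topped reject box, fixed to the bench: 175 (x) x 155 (y) x 70 mm high outside, walls and floor 4 mm; origin at the centre of its underside
- chamber: inspection chamber, fixed: white housing 200 (x) x 300 (y) x 100 mm high under a grey lid (lid top 134 mm above the bench when shut); origin at the centre of its underside on the bench; its front faces its own -x, towards the robot. The lid's hinge axis runs along the chamber's y at its back edge: 100 mm behind the origin (+x) and 104 mm above the bench
- green_band (a point): middle of the green band (35 degrees) on the angle quadrant: an upright aluminium arc about the hinge axis at the chamber's right (-y), 163 to 169 mm from its middle, 98 to 126 mm from the axis; green from 32 to 38 degrees, red from 50 to 70. The lid's pointer (black arm, orange tip over the arc's rim) runs along it. This point: 112 mm from the axis, fixed; axes those of the chamber
- lid_handle (a point): centre of the lid's bar handle: round steel bar 12 mm thick, straight for 96 mm along the chamber's y, 50 mm ahead of the lid's front edge (44 mm clear gap), free above and below. On the lid: 250 mm from the hinge axis towards the front and 15 mm above the plane through that axis (119 mm above the bench when shut). Its axes turn with the lid
- lid (a joint): lid opening in rad: 0 shut (as at the start), grows as the front edge is raised, stops at 1.2; green band 0.559 to 0.663, red from 0.873. A spring pulls it shut; with the lid's weight it takes 4 to 7 N at the handle to start and 10 to 13 N straight up to hold in the green band
- cassette: bystander, loose: black wafer cassette 150 x 136 x 97 mm with wafers standing in it; origin at the centre of its underside
- shipper: bystander, loose: clear to whitish round single-wafer box, 112 mm across, 23 mm high; origin at the centre of its underside
- dropper: bystander, loose: amber bottle 48 mm across, 105 mm high; origin at the centre of its underside
- pick_pen: bystander, loose: black pen-shaped vacuum pick-up lying on the bench, about 145 mm long; origin under its middle
- tweezers: bystander, loose: steel tweezers lying on the bench, about 130 mm long; origin under the middle
Not all that is in view belongs to the job. What is shaped like the part that bears reject_pack_center but purple is not meant.

How it is judged:
On the way, in this order (a step that is already met when the one before it is completed fails the run):
1. the red-dot pack lies in the reject box, let go, with the lid still shut (x of reject_pack_center in the frame of reject_box between -0.08 and 0.08 m and y of reject_pack_center in the frame of reject_box between -0.072 and 0.072 m and z of reject_pack_center in the frame of reject_box below 0.05 m and contact force between reject_pack and the fingers below 0.1 N and value of joint lid below 0.05 rad), for 0.2 s.
2. the lid is held by the fingers with its pointer in the green band (value of joint lid between 0.559 and 0.663 rad and contact force between lid and the fingers above 3 N), for 0.5 s.
At the end, for the whole second after the job is handed in: the red-dot pack lies at rest in the reject box; the lid stands still (under 0.05 rad/s) between 32 and 38 degrees open (0.559 to 0.663 rad), carried by the robot's fingers (more than 3 N between fingers and lid) and by no bench item; the green-dot pack is within 20 mm of where it lay (all of step 2 and velocity of joint lid between -0.05 and 0.05 rad/s and contact force between lid and cassette below 0.2 N and contact force between lid and dropper below 0.2 N and contact force between lid and shipper below 0.2 N and contact force between lid and pick_pen below 0.2 N and contact force between lid and tweezers below 0.2 N and x of reject_pack_center in the frame of reject_box between -0.08 and 0.08 m and y of reject_pack_center in the frame of reject_box between -0.072 and 0.072 m and z of reject_pack_center in the frame of reject_box below 0.05 m and linear speed of reject_pack below 0.03 m/s and distance of pass_pack_center from where it was at the start of the episode below 0.02 m); the arm keeps its last pose, push and grip.
It fails at once if the lid's pointer goes into the red zone (50 degrees and up) (value of joint lid above 0.873 rad).
It fails at once if the green-dot pack is moved more than 20 mm (distance of pass_pack_center from where it was at the start of the episode above 0.02 m).
It fails at once if another thing on the bench is moved more than 30 mm (distance of any of cassette, shipper, dropper, pick_pen, tweezers from where it was at the start of the episode above 0.03 m).
It also fails if it takes over 51 s, if anything falls off the work surface, if the arm or the gripper's body presses on something with over 40 N, if the wrist force passes 120 N, or if a joint passes its speed limit or range.

## Working session

There is one attempt and no reset: what is moved stays moved. The work goes in short steps, Python scripts to look and compute and a shell command to move; the robot and the scene stay as the last step left them, time stands still between calls to the robot, and variables do not carry over. Pictures are saved under pics/ and viewed, and the job is handed in when it is done.

```bash
mkdir -p pics; ls
python3 - <<'E'
from bench import sense, read_camera
import cv2, numpy as np
print(sense())
for n in ["scene","top","wrist"]:
    c=read_camera(n); cv2.imwrite(f"pics/{n}0.png",c["color"][:,:,::-1])
    print(n,c["fx"],c["fy"],c["cx"],c["cy"],[k for k in c]); print(np.round(c["camera_from_world"],4).tolist())
E
```

```text
pics
{'time_s': 0.0, 'joint_pos': array([-1.34219646,  0.33392742,  0.03984868,  1.4662654 , -0.01338823,
        1.34328214, -0.05852254]), 'joint_velocities': array([-0.00109232,  0.00246376,  0.00069797,  0.00096102,  0.00173844,
        0.00019494,  0.00237905]), 'effort': array([-9.65615545e-04, -6.58565068e+01,  1.36504300e+00, -4.05556548e+01,
        1.69057644e-02,  1.30349744e-02, -3.40401857e-05]), 'eef_pos': array([0.20914628, 0.61496005, 0.23041311]), 'tool_rot': array([-5.12600379e-01, -3.09933715e+00,  2.52829984e-03]), 'force': array([ 0.9221578 , -0.0940793 , -0.03914426]), 'wrist_torque': array([-0.00921648, -0.00460309,  0.00892035]), 'gripper_width': 0.08547759843455649}
scene 383.5313374272761 383.5313374272761 274.74085642831403 210.81695056996386 ['color', 'fx', 'fy', 'cx', 'cy', 'camera_from_world']
[[-0.7907, 0.6121, 0.0045, 0.4016], [-0.4934, -0.6417, 0.5871, 0.2335], [0.3623, 0.462, 0.8095, -1.5454], [0.0, 0.0, 0.0, 1.0]]
top 418.2113586217442 418.2113586217442 281.6250963450585 212.51563435979884 ['color', 'fx', 'fy', 'cx', 'cy', 'camera_from_world']
[[0.0263, -0.9993, -0.0262, 0.0551], [0.9979, 0.0246, 0.0604, -0.5417], [-0.0597, -0.0277, 0.9978, -1.1073], [0.0, 0.0, 0.0, 1.0]]
wrist 325.19226210127806 325.19226210127806 277.93011530021994 208.49028284002478 ['color', 'fx', 'fy', 'cx', 'cy', 'camera_from_world']
[[0.3231, 0.9464, -0.0013, -0.6494], [-0.9056, 0.3087, -0.2909, 0.0371], [-0.2749, 0.0952, 0.9568, -0.3789], [0.0, 0.0, 0.0, 1.0]]
```

View pics/scene0.png

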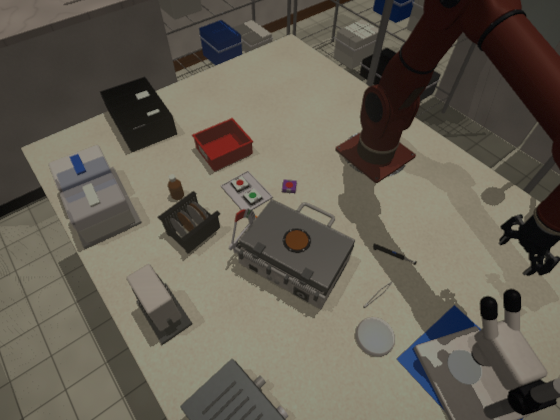

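View pics/top0.png

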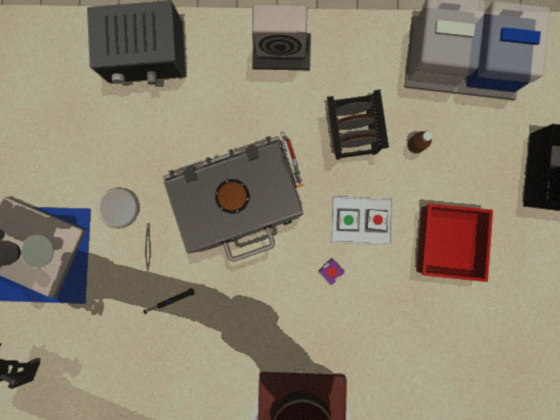

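View pics/wrist0.png

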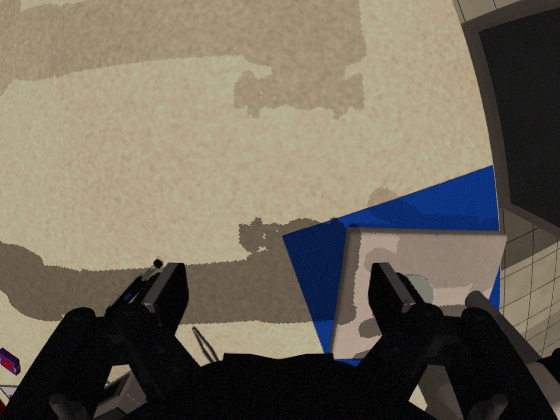

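The top picture shows the tray at about (361,220), with a green dot at (349,220) and a red dot at (378,220). The purple decoy is at (332,271), the red box at (456,243) and the lid handle at about (249,245). The candidates for the reject pack are (378,220), a white-topped pack with a red dot on the tray, and (332,271), which is purple and off the tray. The first fits. I'll confirm with an enlarged crop.

```bash
cat > h.py <<'E'
import numpy as np, cv2
from bench import sense, read_camera
from scipy.spatial.transform import Rotation as R
def ray(c,u,v,fish=False):
    x=(u-c["cx"])/c["fx"]; y=(v-c["cy"])/c["fy"]
    if fish:
        r=np.hypot(x,y); s=np.sin(r)/r if r>1e-9 else 1; d=np.array([x*s,-y*s,-np.cos(r)])
    else: d=np.array([x,-y,-1.])
    T=np.array(c["camera_from_world"]); Rm=T[:3,:3]
    return -Rm.T@T[:3,3], Rm.T@d
def onz(c,u,v,z,fish=False):
    o,d=ray(c,u,v,fish); return o+d*(z-o[2])/d[2]
def proj(c,p,fish=False):
    q=np.array(c["camera_from_world"])@np.append(p,1); x,y,z=q[0],-q[1],-q[2]
    if fish:
        r=np.hypot(x,y); th=np.arctan2(r,z); return c["cx"]+c["fx"]*th*x/r, c["cy"]+c["fy"]*th*y/r
    return c["cx"]+c["fx"]*x/z, c["cy"]+c["fy"]*y/z
def crop(c,name,x0,y0,x1,y1,k):
    im=np.ascontiguousarray(c["color"][y0:y1,x0:x1,::-1]); cv2.imwrite("pics/"+name+".png",cv2.resize(im,None,fx=k,fy=k,interpolation=cv2.INTER_CUBIC))
E
python3 - <<'E'
from h import *
c=read_camera("top"); np.save("top.npy",c,allow_pickle=True)
crop(c,"top_c1",320,190,500,290,4.4)
crop(c,"top_c2",150,125,310,265,4.2)
for n,u,v,z in [("red",378,220,.02),("green",349,220,.02),("handle",249,245,.119)]: print(n,onz(c,u,v,z).round(4))
c=read_camera("scene"); np.save("scene.npy",c,allow_pickle=True)
crop(c,"sc_c1",180,110,320,220,5)
E
```

```text
red [ 0.5263 -0.1884  0.02  ]
green [ 0.5243 -0.1115  0.02  ]
handle [0.4527 0.1435 0.119 ]
```

View pics/top_c1.png

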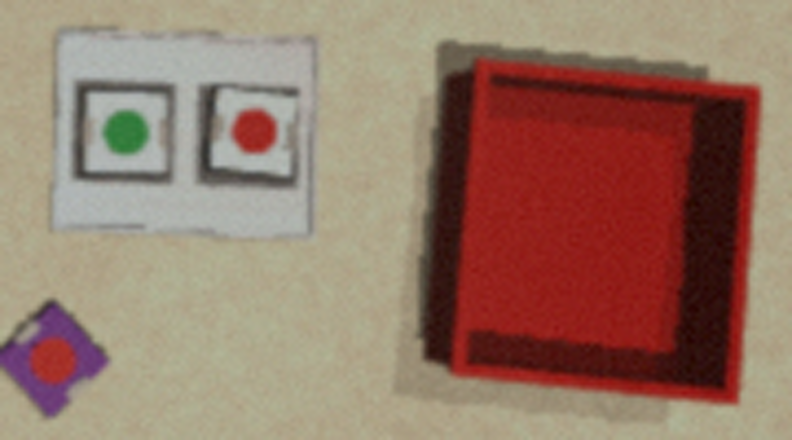

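View pics/top_c2.png

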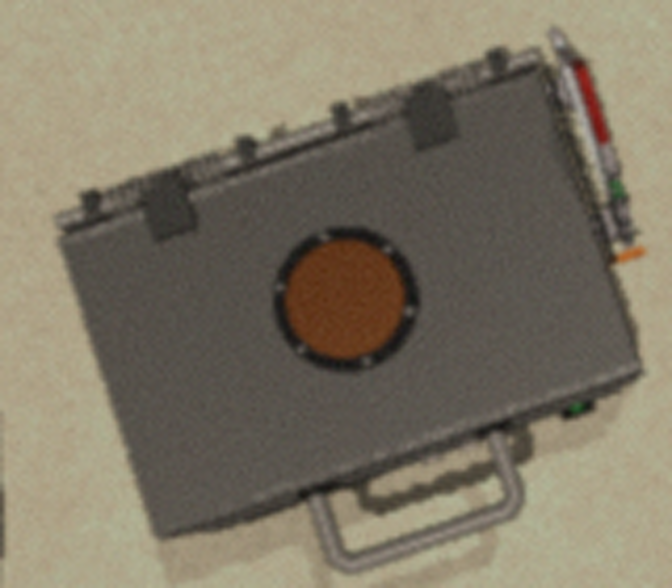

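View pics/sc_c1.png

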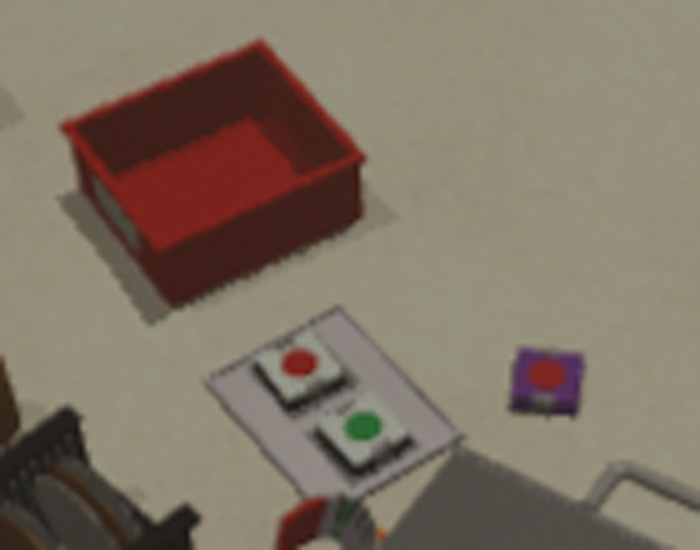

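The crop confirms it: at (378,220) there is a white pack with a red dot on the tray. (349,220) has the green dot, and (332,271) is a purple body off the tray. Next I'll measure poses accurately.

```bash
cat >> h.py <<'E'
def toolR(): return R.from_rotvec(sense()["tool_rot"]).as_matrix()
def goal(p,ydir=None):
    s=sense(); Rm=toolR(); d=Rm.T@(np.array(p)-s["eef_pos"])*100
    out=f"tx {d[0]:.2f} ty {d[1]:.2f} tz {d[2]:.2f}"
    if ydir is not None:
        y=Rm.T@np.append(np.array(ydir,float)/np.linalg.norm(ydir),0); a=np.arctan2(-y[0],y[1]); a=(a+np.pi/2)%np.pi-np.pi/2; out+=f" turn {a:.3f} (or {a-np.sign(a)*np.pi:.3f})"
    return out
E
python3 - <<'E'
from h import *
print(toolR().round(3).tolist())
top=np.load("top.npy",allow_pickle=True).item(); sc=np.load("scene.npy",allow_pickle=True).item()
def dot(c,box,col,k):
    x0,y0,x1,y1=box; im=c["color"][y0:y1,x0:x1].astype(int); r,g,b=im[...,0],im[...,1],im[...,2]
    m=(r-np.maximum(g,b)>50) if col=="r" else (g-np.maximum(r,b)>25)
    v,u=np.nonzero(m); return u.mean()+x0,v.mean()+y0,len(u)
def tri(a,b):
    A=[];B=[]
    for c,(u,v) in ((top,a),(sc,b)):
        o,d=ray(c,u,v); d/=np.linalg.norm(d); P=np.eye(3)-np.outer(d,d); A.append(P);B.append(P@o)
    return np.linalg.lstsq(np.vstack(A),np.hstack(B),rcond=None)[0]
for n,cb,sb,col in [("red",(366,208,391,232),(232,175,249,190),"r"),("green",(338,208,362,232),(244,188,262,202),"g")]:
    a=dot(top,cb,col,0); b=dot(sc,sb,col,0); print(n,a,b,onz(top,*a[:2],.02).round(4),onz(sc,*b[:2],.02).round(4),tri(a[:2],b[:2]).round(4))
T=lambda x,y,x0,y0,k:(x/k+x0-.0,y/k+y0-.0)
print("packcorners",[onz(top,*T(x,y,320,190,4.4),.02).round(4).tolist() for x,y in [(217,88),(298,92),(292,180),(210,172)]])
print("tray",[onz(top,*T(x,y,320,190,4.4),.008).round(4).tolist() for x,y in [(57,30),(316,38),(312,237),(52,228)]])
print("box",[onz(top,*T(x,y,320,190,4.4),.07).round(4).tolist() for x,y in [(476,60),(760,88),(738,403),(454,375)]])
print("lidtop",[onz(top,*T(x,y,150,125,4.2),.134).round(4).tolist() for x,y in [(60,235),(540,68),(638,372),(165,535)]])
print("handle",[onz(top,*T(x,y,150,125,4.2),.119).round(4).tolist() for x,y in [(345,565),(515,512),(430,538)]])
E
```

```text
[[-0.947, 0.322, -0.0], [0.322, 0.947, -0.001], [-0.0, -0.001, -1.0]]
red (np.float64(377.4125), np.float64(219.325), 80) (np.float64(239.40740740740742), np.float64(182.07407407407408), 27) [ 0.528  -0.1868  0.02  ] [ 0.5272 -0.1897  0.02  ] [ 0.5283 -0.1865  0.0237]
green (np.float64(348.32941176470587), np.float64(219.6), 85) (np.float64(252.09375), np.float64(194.9375), 32) [ 0.5254 -0.1097  0.02  ] [ 0.5254 -0.1116  0.02  ] [ 0.5258 -0.1099  0.0218]
packcorners [[0.5524, -0.165, 0.02], [0.5512, -0.2138, 0.02], [0.4978, -0.2108, 0.02], [0.5014, -0.1615, 0.02]]
tray [[0.5866, -0.0688, 0.008], [0.5855, -0.2271, 0.008], [0.4637, -0.226, 0.008], [0.465, -0.068, 0.008]]
box [[0.5687, -0.3046, 0.07], [0.5565, -0.4664, 0.07], [0.3764, -0.4534, 0.07], [0.3877, -0.293, 0.07]]
lidtop [[0.6031, 0.3537, 0.134], [0.7068, 0.0776, 0.134], [0.5317, 0.0168, 0.134], [0.4314, 0.2855, 0.134]]
handle [[0.4164, 0.1835, 0.119], [0.4496, 0.0857, 0.119], [0.4333, 0.1346, 0.119]]
```

Run:
```python
from h import *
print(goal([.48,.25,.28],[1,-.06])); print(sense()["time_s"])
```

```text
tx -37.39 ty -25.86 tz -4.89 turn 1.303 (or -1.839)
0.25
```

```bash
python3 -m handwheel '[{"tx":-3,"ty":-2,"tz":-2,"turn":0.1},{"tx":-8,"ty":-5.5,"tz":-4,"turn":0.25},{"tx":-13,"ty":-9,"tz":-4.9,"turn":0.4},{"tx":-18,"ty":-12.5,"tz":-4.9,"turn":0.55},{"tx":-23,"ty":-16,"tz":-4.9,"turn":0.7},{"tx":-28,"ty":-19.5,"tz":-4.9,"turn":0.85},{"tx":-33,"ty":-23,"tz":-4.9,"turn":1.0},{"tx":-37.4,"ty":-25.9,"tz":-4.9,"turn":1.15}]' 7.4
python3 - <<'E'
from h import *
print(goal([.525,-.188,.16],[1,-.06])); print(sense()["joint_pos"].round(2))
E
```

```text
time_s: 1.25
eef_pos: [0.4811, 0.2475, 0.2806]
tool_rot: [2.123, 2.316, 0.001]
force: [0.8, 0.6, -0.0]
gripper_width: 0.0743
tx -43.77 ty 0.59 tz 12.04 turn 0.147 (or -2.995)
[-0.95  0.08  0.43  1.68 -0.03  1.39 -0.44]
```

```bash
python3 -m handwheel '[{"tx":-5.5,"turn":0.05},{"tx":-11,"turn":0.1},{"tx":-16.5,"ty":0.2,"turn":0.147},{"tx":-22,"ty":0.3,"turn":0.147},{"tx":-28,"ty":0.4,"turn":0.147},{"tx":-34,"ty":0.5,"tz":3,"turn":0.147},{"tx":-39.5,"ty":0.6,"tz":7,"turn":0.147},{"tx":-43.8,"ty":0.6,"tz":12,"turn":0.147}]'; python3 -m handwheel '[{"tx":0},{"tx":0}]';python3 - <<'E'
from h import *
print(goal([.5275,-.188,.06],[1,-.06])); print(sense()["joint_pos"].round(2))
c=read_camera("wrist"); cv2.imwrite("pics/w1.png",c["color"][:,:,::-1]); np.save("w1.npy",c,allow_pickle=True)
print(proj(c,[.5275,-.188,.02],True),proj(c,[.5255,-.1105,.02],True))
E
```

```text
tx -43.79 ty 0.83 tz 22.04 turn 0.147 (or -2.995)
[-0.95  0.08  0.43  1.68 -0.03  1.39 -0.44]
(np.float64(282.5191120763489), np.float64(406.80858220533463)) (np.float64(285.5708474963661), np.float64(380.5047864225737))invalid input at $[0]: expected keys tx, ty, tz, turn
invalid input at $[0]: expected keys tx, ty, tz, turn
```

View pics/w1.png

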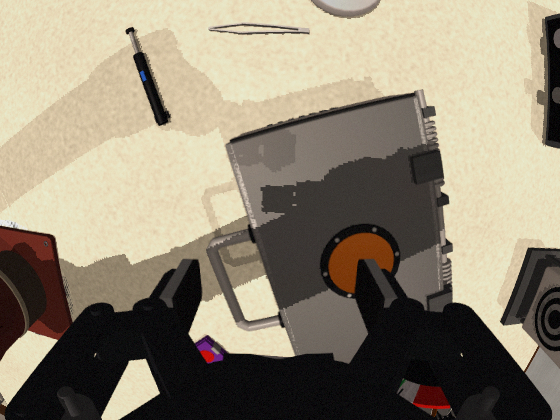

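That move was refused because every row needs all four keys, so nothing moved. The picture happens to show the handle well: the bar runs from about (212,245) to (245,325).

```bash
python3 -m handwheel '[{"tx":-5.5,"ty":0,"tz":0,"turn":0.05},{"tx":-11,"ty":0.1,"tz":0,"turn":0.1},{"tx":-16.5,"ty":0.2,"tz":0,"turn":0.147},{"tx":-22,"ty":0.3,"tz":0,"turn":0.147},{"tx":-28,"ty":0.4,"tz":0,"turn":0.147},{"tx":-34,"ty":0.5,"tz":3,"turn":0.147},{"tx":-39.5,"ty":0.6,"tz":7,"turn":0.147},{"tx":-43.8,"ty":0.7,"tz":12,"turn":0.147}]'; python3 -m handwheel '[{"tx":0,"ty":0,"tz":0,"turn":0},{"tx":0,"ty":0,"tz":0,"turn":0}]';python3 - <<'E'
from h import *
print(goal([.5275,-.188,.06],[1,-.06])); print(sense()["joint_pos"].round(2))
c=read_camera("wrist"); cv2.imwrite("pics/w2.png",c["color"][:,:,::-1]); np.save("w2.npy",c,allow_pickle=True)
print(proj(c,[.5275,-.188,.02],True),proj(c,[.5255,-.1105,.02],True))
E
```

```text
time_s: 2.3
eef_pos: [0.5272, -0.1786, 0.1699]
tool_rot: [2.279, 2.16, 0.003]
force: [1.4, 0.5, 0.6]
gripper_width: 0.0738
time_s: 2.55
eef_pos: [0.5268, -0.1763, 0.1703]
tool_rot: [-2.28, -2.161, 0.0]
force: [0.1, 1.2, 0.2]
gripper_width: 0.0739
tx -1.16 ty 0.13 tz 11.03 turn 0.006 (or -3.135)
[-0.47  0.23  0.82  1.81 -0.18  1.18  0.36]
(np.float64(279.1858780486017), np.float64(205.54715228999166)) (np.float64(272.2263263767955), np.float64(122.2020022720984))
```

View pics/w2.png

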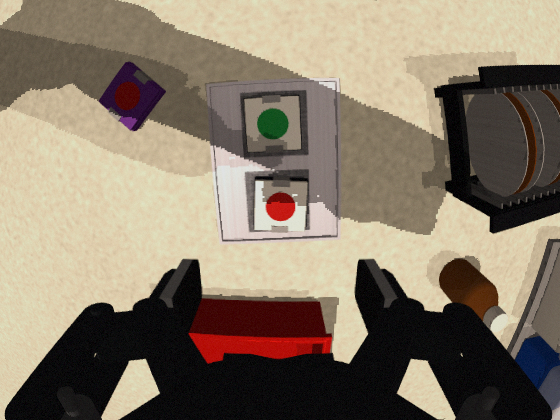

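The red dot is at (280,207), close to the predicted (279,206), with the green dot at (273,123). The jaws line up across the pack's free x sides, so I'll descend.

Run:
```python
from h import *
c=np.load("w2.npy",allow_pickle=True).item(); im=c["color"].astype(int)
m=(im[...,0]-np.maximum(im[...,1],im[...,2])>60); m[:180]=0;m[232:]=0;m[:,:255]=0;m[:,305:]=0
v,u=np.nonzero(m); p=onz(c,u.mean(),v.mean(),.02,True); print(u.mean(),v.mean(),p.round(4)); print(goal([p[0],p[1],.004]))
```

```text
280.202416918429 206.47432024169186 [ 0.5284 -0.189   0.02  ]
tx -1.32 ty 0.16 tz 16.69
```

```bash
python3 -m handwheel '[{"tx":-0.7,"ty":0.1,"tz":2,"turn":0},{"tx":-1.3,"ty":0.16,"tz":5,"turn":0},{"tx":-1.3,"ty":0.16,"tz":8,"turn":0},{"tx":-1.3,"ty":0.16,"tz":11,"turn":0},{"tx":-1.3,"ty":0.16,"tz":13,"turn":0},{"tx":-1.3,"ty":0.16,"tz":14,"turn":0},{"tx":-1.3,"ty":0.16,"tz":14,"turn":0}]'
python3 - <<'E'
from h import *
print(goal([.5284,-.189,.004],[1,-.06]))
c=read_camera("wrist"); cv2.imwrite("pics/w3.png",c["color"][:,:,::-1])
E
```

```text
time_s: 3.48
eef_pos: [0.5275, -0.1898, 0.03]
tool_rot: [-2.28, -2.161, 0.0]
force: [0.4, -0.1, 1.0]
gripper_width: 0.0741
tx 0.09 ty 0.09 tz 2.60 turn 0.006 (or -3.135)
```

View pics/w3.png

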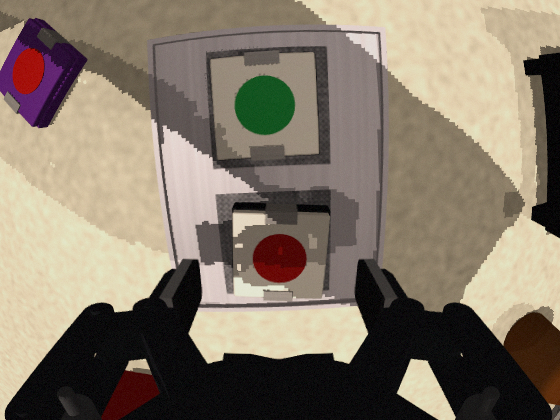

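The fingers at (185,275) and (375,275) straddle the red-dot pack at (280,257), well inside the rims. I'll go down and close.

```bash
python3 -m handwheel '[{"tx":0.05,"ty":0.08,"tz":1,"turn":0},{"tx":0.05,"ty":0.08,"tz":2,"turn":0},{"tx":0.05,"ty":0.08,"tz":2.5,"turn":0},{"tx":0.05,"ty":0.08,"tz":2.5,"turn":0}]'; python3 -m handwheel '[{"tx":0,"ty":0,"tz":0,"turn":0},{"tx":0,"ty":0,"tz":0,"turn":0},{"tx":0,"ty":0,"tz":0,"turn":0},{"tx":0,"ty":0,"tz":0,"turn":0},{"tx":0,"ty":0,"tz":0,"turn":0}]' 3.5;  python3 -m handwheel '[{"tx":0,"ty":0,"tz":-1,"turn":0},{"tx":0,"ty":0,"tz":-3,"turn":0},{"tx":0,"ty":0,"tz":-6,"turn":0},{"tx":0,"ty":0,"tz":-10,"turn":0},{"tx":0,"ty":0,"tz":-14,"turn":0},{"tx":0,"ty":0,"tz":-16,"turn":0},{"tx":0,"ty":0,"tz":-16,"turn":0}]'
python3 - <<'E'
from h import *
print(goal([.472,-.379,.17]))
c=read_camera("wrist"); cv2.imwrite("pics/w4.png",c["color"][:,:,::-1])
E
```

```text
time_s: 4.03
eef_pos: [0.5279, -0.1894, 0.0046]
tool_rot: [-2.28, -2.16, 0.001]
force: [-0.3, 0.2, 0.3]
gripper_width: 0.0741
time_s: 4.65
eef_pos: [0.5287, -0.1896, 0.0059]
tool_rot: [2.28, 2.16, 0.001]
force: [-1.7, 0.9, 5.6]
gripper_width: 0.0491
time_s: 5.52
eef_pos: [0.5293, -0.1899, 0.1676]
tool_rot: [2.279, 2.158, 0.005]
force: [0.6, -0.2, -1.1]
gripper_width: 0.0487
tx -19.19 ty -4.70 tz -0.26
```

View pics/w4.png

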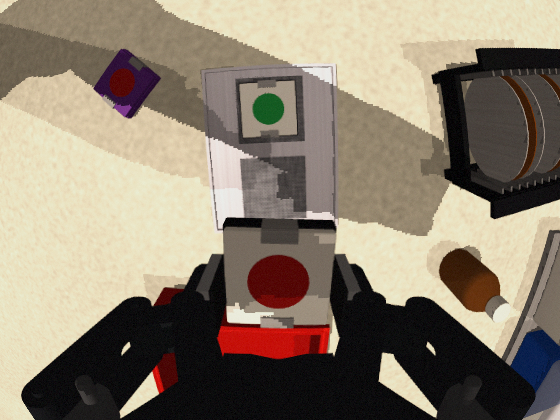

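The pack is held at (280,280) with the opening at 49 mm, and the green pack is still at (268,110). Over to the box.

```bash
python3 -m handwheel '[{"tx":-2,"ty":-0.5,"tz":0,"turn":0},{"tx":-5.5,"ty":-1.4,"tz":0,"turn":0},{"tx":-10,"ty":-2.5,"tz":0,"turn":0},{"tx":-14.5,"ty":-3.6,"tz":0,"turn":0},{"tx":-18,"ty":-4.4,"tz":0,"turn":0},{"tx":-19.2,"ty":-4.7,"tz":0,"turn":0},{"tx":-19.2,"ty":-4.7,"tz":0,"turn":0}]'
python3 - <<'E'
from h import *
print(goal([.472,-.379,.03]))
c=read_camera("top"); crop(c,"t2",330,180,520,310,4)
E
```

```text
time_s: 6.45
eef_pos: [0.4703, -0.3787, 0.1643]
tool_rot: [-2.281, -2.158, 0.001]
force: [0.6, 0.3, -1.2]
gripper_width: 0.0483
tx -0.02 ty 0.19 tz 13.43
```

View pics/t2.png

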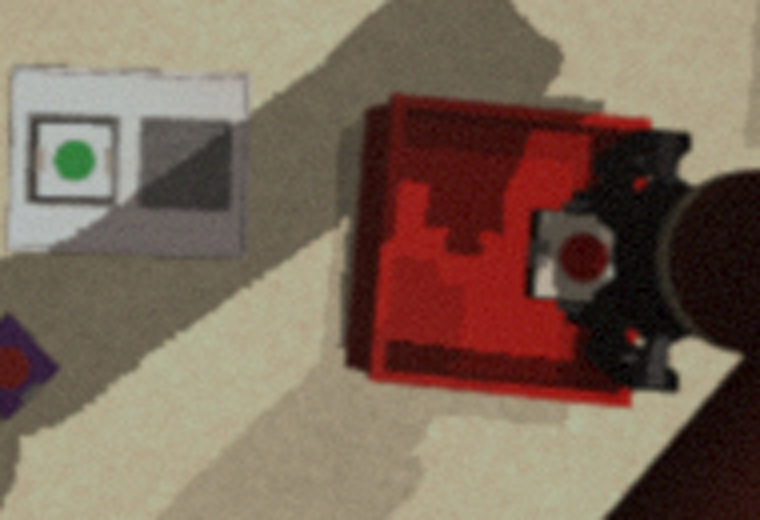

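Allowing for parallax, the pack at (570,255) hangs over the box. Now lower and release.

```bash
python3 -m handwheel '[{"tx":0,"ty":0.1,"tz":2,"turn":0},{"tx":0,"ty":0.2,"tz":5,"turn":0},{"tx":0,"ty":0.2,"tz":8.5,"turn":0},{"tx":0,"ty":0.2,"tz":11.5,"turn":0},{"tx":0,"ty":0.2,"tz":13,"turn":0},{"tx":0,"ty":0.2,"tz":13,"turn":0},{"tx":0,"ty":0.2,"tz":13,"turn":0}]'; python3 -m handwheel '[{"tx":0,"ty":0,"tz":0,"turn":0},{"tx":0,"ty":0,"tz":0,"turn":0},{"tx":0,"ty":0,"tz":0,"turn":0},{"tx":0,"ty":0,"tz":0,"turn":0}]' 7;  python3 -m handwheel '[{"tx":0,"ty":0,"tz":-1,"turn":0},{"tx":0,"ty":0,"tz":-4,"turn":0},{"tx":0,"ty":0,"tz":-9,"turn":0},{"tx":0,"ty":0,"tz":-15,"turn":0},{"tx":0,"ty":0,"tz":-20,"turn":0},{"tx":0,"ty":0,"tz":-24,"turn":0},{"tx":0,"ty":0,"tz":-24,"turn":0}]' 5
python3 - <<'E'
from h import *
c=read_camera("wrist"); cv2.imwrite("pics/w5.png",c["color"][:,:,::-1])
print(sense()["joint_pos"].round(2))
E
```

```text
time_s: 7.38
eef_pos: [0.4736, -0.379, 0.036]
tool_rot: [2.279, 2.16, 0.0]
force: [-0.6, -0.6, -1.1]
gripper_width: 0.0488
time_s: 7.88
eef_pos: [0.473, -0.3787, 0.0352]
tool_rot: [2.281, 2.161, 0.0]
force: [0.2, 0.1, 0.5]
gripper_width: 0.0703
time_s: 8.75
eef_pos: [0.4737, -0.3801, 0.279]
tool_rot: [2.277, 2.156, 0.003]
force: [-0.5, -0.9, -0.4]
gripper_width: 0.0502
[-0.13  0.3   0.92  1.55 -0.24  1.41  0.76]
```

View pics/w5.png

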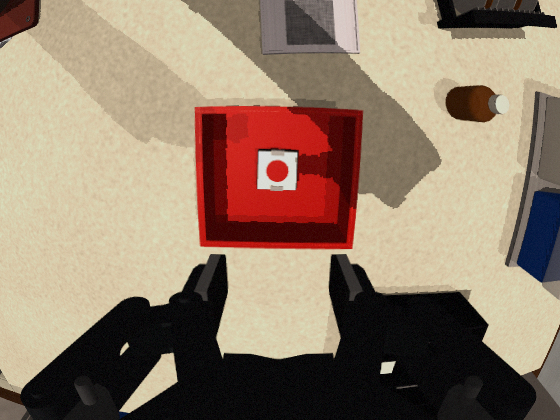

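The red-dot pack lies in the box at (277,171), released. Next I'll fit the chamber pose from the top view and the earlier wrist view.

```bash
cat > fit.py <<'E'
from h import *
def pts(x,y,th):
    # handle ends, lid top front corners etc. in chamber frame
    L={"h-":(-.15,-.048,.119),"h+":(-.15,.048,.119),"hc":(-.15,0,.119),"f-":(-.1,-.15,.134),"f+":(-.1,.15,.134),"ax-":(.1,-.15,.104),"ax+":(.1,.15,.104)}
    a=np.sin(np.radians(35))*.112; b=np.cos(np.radians(35))*.112
    L["gb"]=(.1-b,-.166,.104+a)
    c,s=np.cos(th),np.sin(th)
    return {k:np.array([x+c*p[0]-s*p[1],y+s*p[0]+c*p[1],p[2]]) for k,p in L.items()}
def overlay(c,pose,fish,name,box,k):
    x0,y0,x1,y1=box
    im=cv2.resize(np.ascontiguousarray(c["color"][y0:y1,x0:x1,::-1]),None,fx=k,fy=k,interpolation=cv2.INTER_CUBIC)
    for n,p in pts(*pose).items():
        u,v=proj(c,p,fish); q=(int((u+.5-x0)*k),int((v+.5-y0)*k)); cv2.circle(im,q,3,(0,255,0),-1); cv2.putText(im,n,q,0,.5,(255,255,0),1)
    cv2.imwrite("pics/"+name+".png",im)
E
python3 - <<'E'
from fit import *
th=np.radians(20); hc=np.array([.4345,.1345]); o=hc+.15*np.array([np.cos(th),np.sin(th)])
pose=(o[0],o[1],th); print(pose)
w=np.load("w1.npy",allow_pickle=True).item(); t=np.load("top.npy",allow_pickle=True).item()
overlay(w,pose,True,"ov_w",(190,60,470,360),2); overlay(t,pose,False,"ov_t",(150,125,310,265),4.2)
E
```

```text
(np.float64(0.5754538931178863), np.float64(0.1858030214988503), np.float64(0.3490658503988659))
```

View pics/ov_w.png

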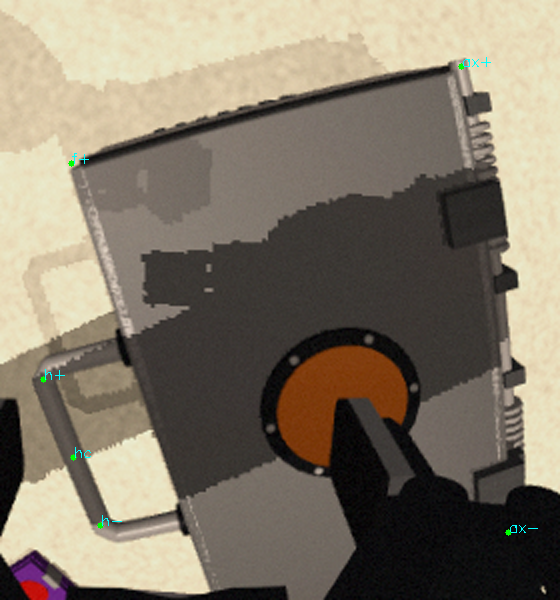

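View pics/ov_t.png

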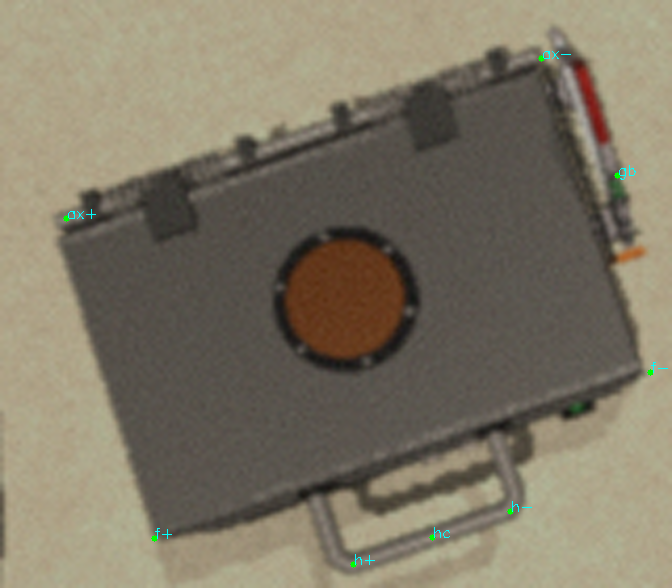

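The overlay fits well: `hc` lies on the bar and the axis and front corners match in both views. Now to a point above the handle.

Run:
```python
from h import *
print(goal([.4345,.1345,.22],[.94,.342]))
```

```text
tx 51.10 ty -6.67 tz 5.61 turn -0.403 (or 2.738)
```

```bash
python3 -m handwheel '[{"tx":4,"ty":0,"tz":0,"turn":-0.05},{"tx":9,"ty":0,"tz":0,"turn":-0.1},{"tx":15,"ty":0,"tz":0,"turn":-0.15},{"tx":21,"ty":0,"tz":0,"turn":-0.2},{"tx":27,"ty":0,"tz":0,"turn":-0.25},{"tx":33,"ty":-1.5,"tz":0,"turn":-0.3},{"tx":39,"ty":-3,"tz":0,"turn":-0.35},{"tx":45,"ty":-5,"tz":1,"turn":-0.4}]' 4
python3 - <<'E'
from h import *
print(goal([.4345,.1345,.20],[.94,.342])); print(sense()["eef_pos"])
E
```

```text
time_s: 9.8
eef_pos: [0.4468, 0.0738, 0.2648]
tool_rot: [1.803, 2.572, 0.0]
force: [1.5, 1.0, -0.5]
gripper_width: 0.0402
tx 6.13 ty 0.91 tz 6.48 turn -0.001 (or 3.141)
[0.44683545 0.07379246 0.26481604]
```

```bash
python3 -m handwheel '[{"tx":3,"ty":0.4,"tz":2,"turn":0},{"tx":5.5,"ty":0.9,"tz":5,"turn":0},{"tx":6,"ty":0.9,"tz":6.3,"turn":0},{"tx":6,"ty":0.9,"tz":6.3,"turn":0},{"tx":6,"ty":0.9,"tz":6.3,"turn":0}]'
python3 - <<'E'
from h import *
from fit import *
print(goal([.4345,.1345,.10],[.94,.342])); print(sense()["eef_pos"],sense()["joint_pos"].round(2))
c=read_camera("wrist"); np.save("w6.npy",c,allow_pickle=True)
th=np.radians(20); overlay(c,(.57545,.1858,th),True,"w6",(100,60,480,360),2)
E
```

```text
time_s: 10.42
eef_pos: [0.4366, 0.1303, 0.2031]
tool_rot: [1.808, 2.569, 0.001]
force: [-0.5, -0.6, -0.2]
gripper_width: 0.04
tx 0.46 ty -0.06 tz 10.31 turn -0.005 (or 3.137)
[0.43656462 0.13031292 0.20310721] [-0.83 -0.07  0.43  1.97  0.03  1.23 -0.07]
```

View pics/w6.png

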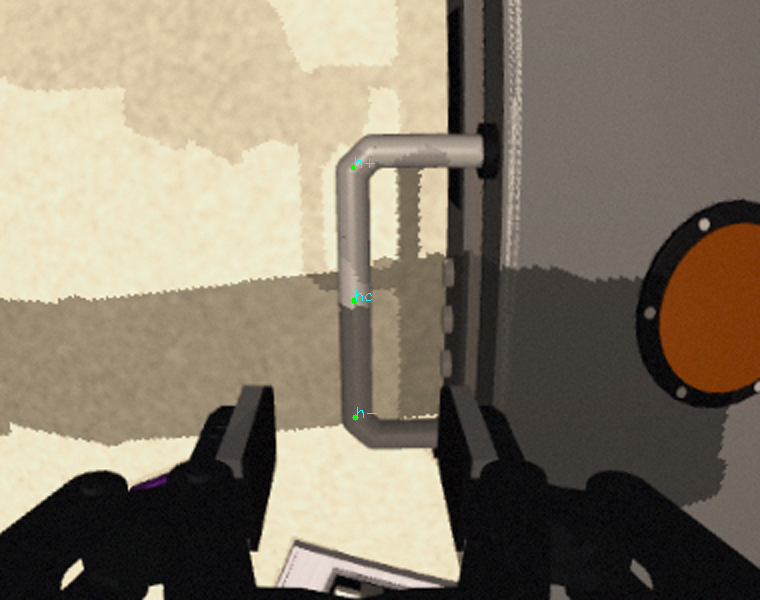

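The overlay matches: `hc` at (354,300) is on the bar, which is parallel to the pads. Next I'll descend, straddle and close.

```bash
python3 -m handwheel '[{"tx":0.3,"ty":-0.06,"tz":2,"turn":0},{"tx":0.46,"ty":-0.06,"tz":4,"turn":0},{"tx":0.46,"ty":-0.06,"tz":6,"turn":0},{"tx":0.46,"ty":-0.06,"tz":8,"turn":0},{"tx":0.46,"ty":-0.06,"tz":9.6,"turn":0},{"tx":0.46,"ty":-0.06,"tz":10.5,"turn":0},{"tx":0.46,"ty":-0.06,"tz":10.5,"turn":0},{"tx":0.46,"ty":-0.06,"tz":10.5,"turn":0}]'
python3 - <<'E'
from h import *
print(goal([.4345,.1345,.097],[.94,.342])); print(sense()["eef_pos"])
c=read_camera("wrist"); cv2.imwrite("pics/w7.png",c["color"][:,:,::-1])
c=read_camera("scene"); crop(c,"s7",220,180,420,310,4)
E
```

```text
time_s: 11.48
eef_pos: [0.4342, 0.1356, 0.0979]
tool_rot: [1.806, 2.57, 0.001]
force: [-0.2, -0.0, -0.4]
gripper_width: 0.0398
tx -0.11 ty -0.01 tz 0.09 turn -0.003 (or 3.138)
[0.43420359 0.13557597 0.09792252]
```

View pics/w7.png

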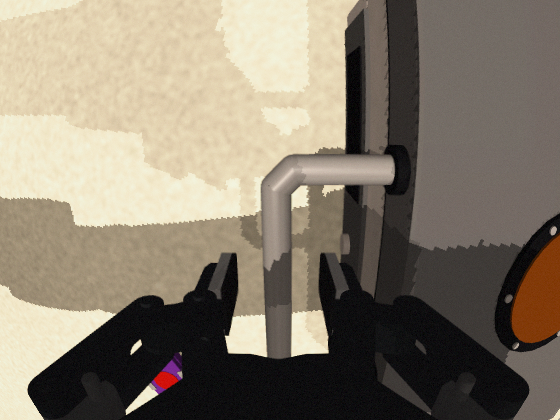

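View pics/s7.png

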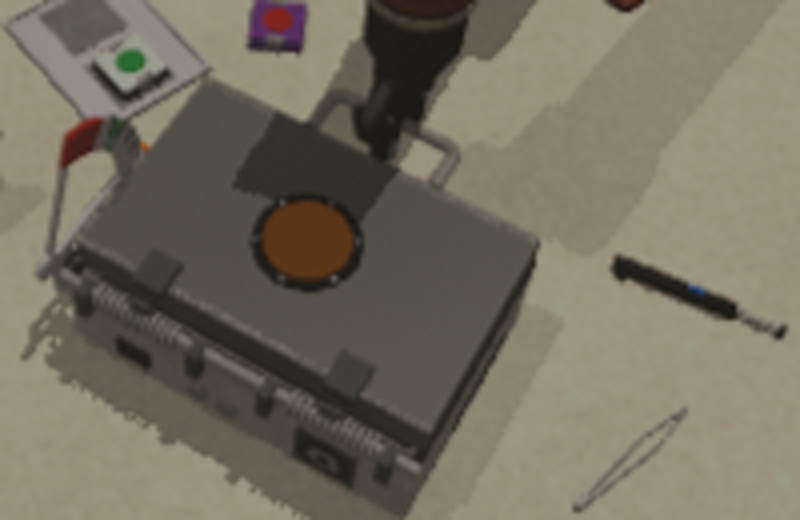

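The bar, seen at (278,250), is centred between the fingers at (230,280) and (328,280). Closing.

```bash
python3 -m handwheel '[{"tx":0,"ty":0,"tz":0,"turn":0},{"tx":0,"ty":0,"tz":0,"turn":0},{"tx":0,"ty":0,"tz":0,"turn":0},{"tx":0,"ty":0,"tz":0,"turn":0},{"tx":0,"ty":0,"tz":0,"turn":0}]' 0.4
python3 - <<'E'
from h import *
s=sense(); p0=s["eef_pos"]; print(p0)
np.save("p0.npy",p0)
d0=np.array([250,15.])
for a in range(0,37,3):
    t=np.radians(a); f=250*np.cos(t)-15*np.sin(t); u=250*np.sin(t)+15*np.cos(t)
    print(a,"ty",round((250-f)/10,2),"tz",round(-(u-15)/10,2))
print(toolR().round(3).tolist())
E
```

```text
time_s: 12.2
eef_pos: [0.434, 0.1356, 0.0975]
tool_rot: [1.806, 2.571, 0.001]
force: [0.8, -0.1, 2.4]
gripper_width: 0.0101
[0.43401856 0.13561186 0.09751963]
0 ty 0.0 tz -0.0
3 ty 0.11 tz -1.31
6 ty 0.29 tz -2.6
9 ty 0.54 tz -3.89
12 ty 0.86 tz -5.17
15 ty 1.24 tz -6.42
18 ty 1.69 tz -7.65
21 ty 2.2 tz -8.86
24 ty 2.77 tz -10.04
27 ty 3.41 tz -11.19
30 ty 4.1 tz -12.3
33 ty 4.85 tz -13.37
36 ty 5.66 tz -14.41
[[-0.339, 0.941, 0.001], [0.941, 0.339, 0.0], [0.0, 0.001, -1.0]]
```

The grip reads 10 mm. The pack also read about 2 mm under its size, so this fits the 12 mm bar. I'll raise the lid along the arc, starting with 9°.

```bash
python3 -m handwheel '[{"tx":0,"ty":0.03,"tz":-0.4,"turn":0},{"tx":0,"ty":0.07,"tz":-0.9,"turn":0},{"tx":0,"ty":0.15,"tz":-1.5,"turn":0},{"tx":0,"ty":0.23,"tz":-2.1,"turn":0},{"tx":0,"ty":0.32,"tz":-2.7,"turn":0},{"tx":0,"ty":0.43,"tz":-3.3,"turn":0},{"tx":0,"ty":0.54,"tz":-3.9,"turn":0},{"tx":0,"ty":0.54,"tz":-3.9,"turn":0}]'
python3 - <<'E'
from h import *
s=sense(); print((toolR().T@(s["eef_pos"]-np.load("p0.npy"))*100).round(2), s["force"].round(1),s["wrist_torque"].round(2))
c=read_camera("scene"); crop(c,"s8",220,150,420,290,4)
E
```

```text
time_s: 13.2
eef_pos: [0.4387, 0.1374, 0.1362]
tool_rot: [-1.806, -2.571, 0.0]
force: [4.2, 2.8, -8.6]
gripper_width: 0.01
[ 0.01  0.5  -3.87] [ 4.2  2.8 -8.6] [ 0.47 -0.65  0.18]
```

View pics/s8.png

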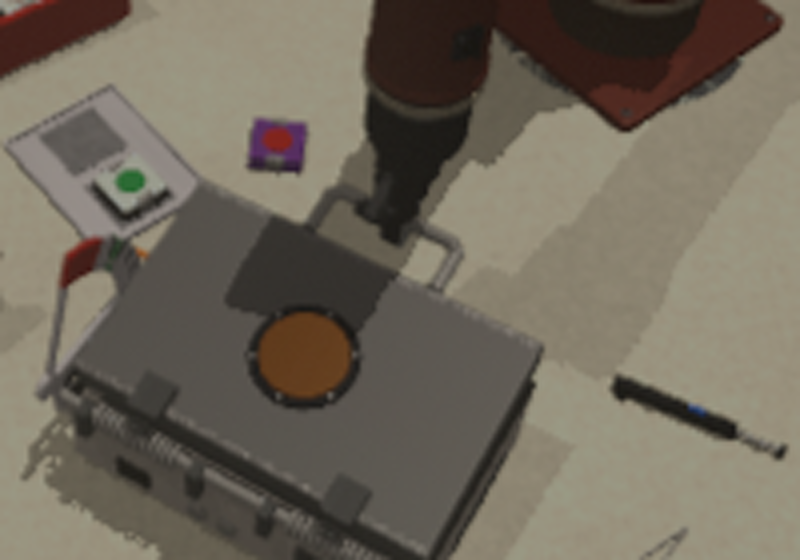

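The lid follows the hand, with about 9 N down, as expected. On to about 24°.

```bash
python3 -m handwheel '[{"tx":0,"ty":0.12,"tz":-0.5,"turn":0},{"tx":0,"ty":0.32,"tz":-1.28,"turn":0},{"tx":0,"ty":0.7,"tz":-2.53,"turn":0},{"tx":0,"ty":1.15,"tz":-3.76,"turn":0},{"tx":0,"ty":1.66,"tz":-4.97,"turn":0},{"tx":0,"ty":2.0,"tz":-5.7,"turn":0},{"tx":0,"ty":2.23,"tz":-6.15,"turn":0},{"tx":0,"ty":2.23,"tz":-6.15,"turn":0}]'
python3 - <<'E'
from h import *
s=sense(); print((toolR().T@(s["eef_pos"]-np.load("p0.npy"))*100).round(2), s["force"].round(1),s["wrist_torque"].round(2))
c=read_camera("scene"); crop(c,"s9",220,150,420,290,4)
E
```

```text
time_s: 14.25
eef_pos: [0.4585, 0.1448, 0.1977]
tool_rot: [-1.804, -2.569, 0.004]
force: [-6.1, 1.1, -6.1]
gripper_width: 0.0099
[  0.04   2.58 -10.03] [-6.1  1.1 -6.1] [0.24 1.44 0.18]
```

View pics/s9.png

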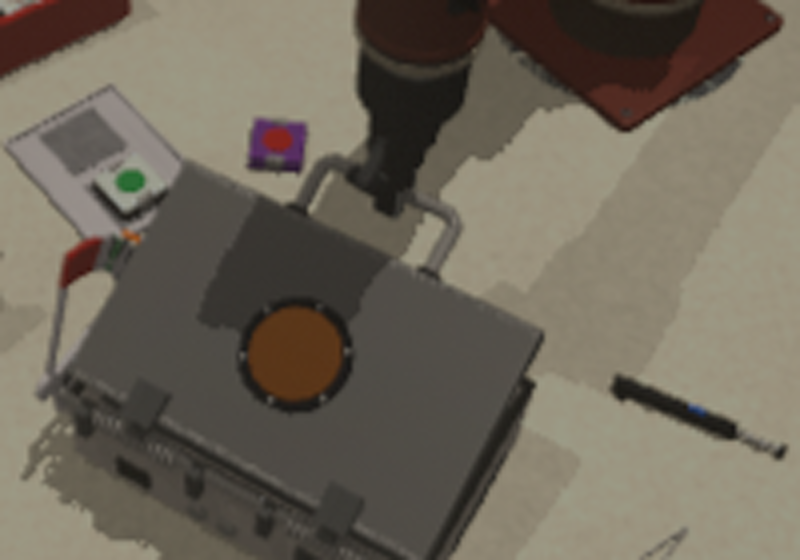

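```bash
python3 -m handwheel '[{"tx":0,"ty":0.3,"tz":-0.55,"turn":0},{"tx":0,"ty":0.64,"tz":-1.15,"turn":0},{"tx":0,"ty":1.0,"tz":-1.7,"turn":0},{"tx":0,"ty":1.33,"tz":-2.26,"turn":0},{"tx":0,"ty":1.7,"tz":-2.8,"turn":0},{"tx":0,"ty":2.08,"tz":-3.33,"turn":0},{"tx":0,"ty":2.5,"tz":-3.85,"turn":0},{"tx":0,"ty":2.5,"tz":-3.85,"turn":0}]';python3 -m handwheel '[{"tx":0,"ty":0,"tz":0,"turn":0},{"tx":0,"ty":0,"tz":0,"turn":0},{"tx":0,"ty":0,"tz":0,"turn":0},{"tx":0,"ty":0,"tz":0,"turn":0}]'
cat > chk.py <<'E'
from fit import *
s=sense(); print((toolR().T@(s["eef_pos"]-np.load("p0.npy"))*100).round(2), s["force"].round(1),s["wrist_torque"].round(2),s["gripper_width"])
import sys
c=read_camera("scene"); crop(c,sys.argv[1],220,150,420,290,4); crop(c,sys.argv[1]+"q",225,195,275,245,12)
o=(.57545,.1858,np.radians(20))
def q(a,r): 
    a=np.radians(a); p=np.array([.1-r*np.cos(a),-.166,.104+r*np.sin(a)]); c_,s_=np.cos(o[2]),np.sin(o[2]); return np.array([o[0]+c_*p[0]-s_*p[1],o[1]+s_*p[0]+c_*p[1],p[2]])
x0,y0,k=225,195,12
im=cv2.imread("pics/"+sys.argv[1]+"q.png")
for a in (0,32,38,50,70):
    u,v=proj(c,q(a,.126)); u2,v2=proj(c,q(a,.098)); P=lambda u,v:(int((u+.5-x0)*k),int((v+.5-y0)*k)); cv2.line(im,P(u,v),P(u2,v2),(255,255,0),1); cv2.putText(im,str(a),P(u,v),0,.5,(0,0,0),1)
cv2.imwrite("pics/"+sys.argv[1]+"q.png",im)
E
python3 chk.py s10
```

```text
time_s: 15.3
eef_pos: [0.4801, 0.153, 0.236]
tool_rot: [-1.802, -2.567, 0.009]
force: [-15.7, -1.3, -0.7]
gripper_width: 0.01
time_s: 15.8
eef_pos: [0.4799, 0.1529, 0.2357]
tool_rot: [-1.802, -2.567, 0.01]
force: [-16.7, -1.6, -0.1]
gripper_width: 0.01
[  0.09   4.79 -13.86] [-16.7  -1.6  -0.1] [-0.32  3.66  0.15] 0.009956619571535296
```

View pics/s10.png

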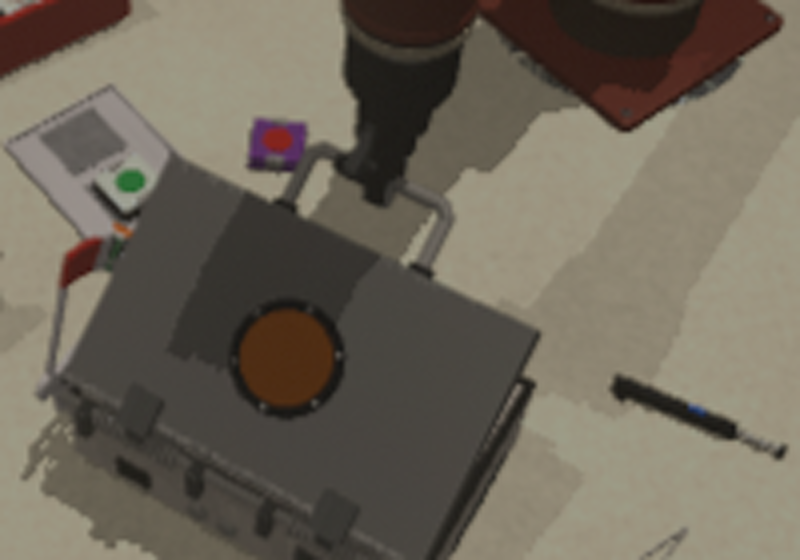

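View pics/s10q.png

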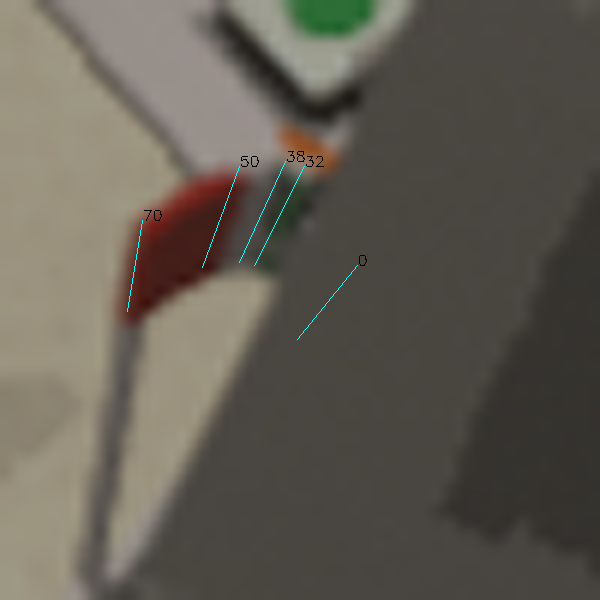

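The orange pointer tip at (310,145) is over the green stripe at about (290,210) in the enlarged crop, and my projected overlay looks about a pixel off. I'll estimate the angle from the lid's corners and the pointer in both cameras.

```bash
cat > lid.py <<'E'
from fit import *
o=(.57545,.1858,np.radians(20))
def lp(f,y,h,a):
    t=np.radians(a); F=f*np.cos(t)-h*np.sin(t); U=f*np.sin(t)+h*np.cos(t); p=np.array([.1-F,y,.104+U]); c_,s_=np.cos(o[2]),np.sin(o[2])
    return np.array([o[0]+c_*p[0]-s_*p[1],o[1]+s_*p[0]+c_*p[1],p[2]])
E
python3 - <<'E'
from lid import *
c=read_camera("top"); np.save("top10.npy",c,allow_pickle=True)
s=read_camera("scene"); np.save("sc10.npy",s,allow_pickle=True)
def draw(c,name,box,k,angs):
    x0,y0,x1,y1=box; im=cv2.resize(np.ascontiguousarray(c["color"][y0:y1,x0:x1,::-1]),None,fx=k,fy=k,interpolation=cv2.INTER_CUBIC)
    P=lambda p:(lambda q:(int((q[0]+.5-x0)*k),int((q[1]+.5-y0)*k)))(proj(c,p))
    for a,col in angs:
        cv2.line(im,P(lp(.2,-.147,.03,a)),P(lp(.2,.147,.03,a)),col,1)
        cv2.line(im,P(lp(.25,-.048,.015,a)),P(lp(.25,.048,.015,a)),col,1)
    cv2.imwrite("pics/"+name+".png",im)
A=[(32,(255,0,0)),(35,(0,255,0)),(38,(0,0,255))]
draw(s,"d_s",(220,150,370,260),5.3,A); draw(c,"d_t",(160,125,310,265),4.2,A)
draw(np.load("scene.npy",allow_pickle=True).item(),"d_s0",(220,170,370,280),5.3,[(0,(0,255,0))])
E
```

```text
(no output)
```

View pics/d_s.png

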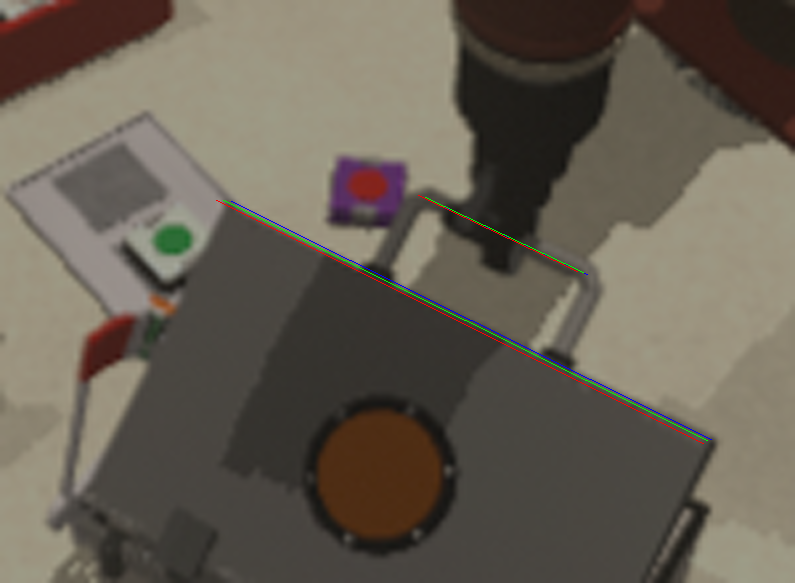

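View pics/d_t.png

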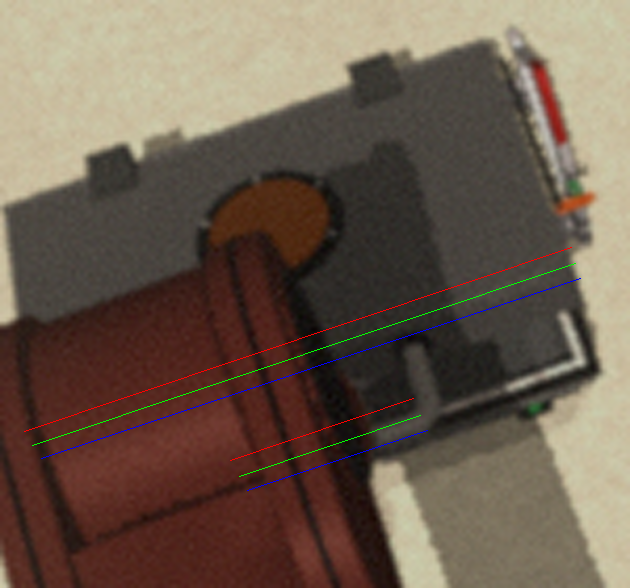

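View pics/d_s0.png

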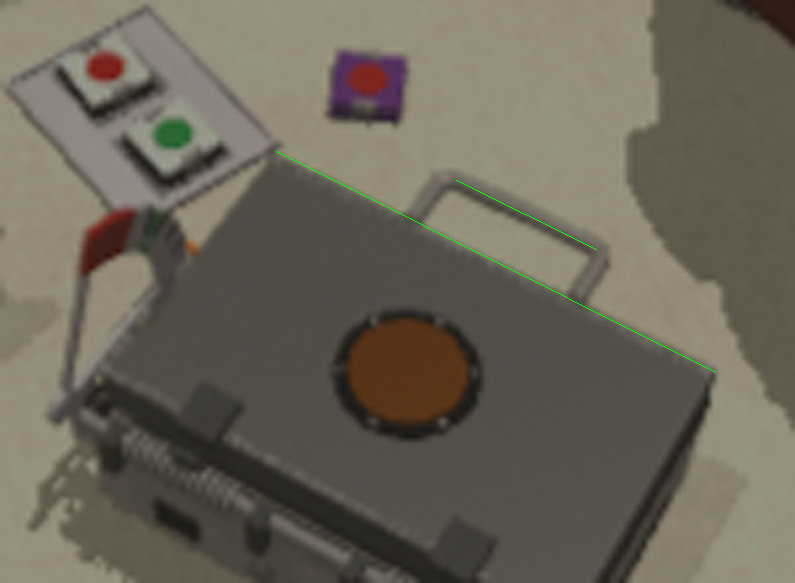

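Run:
```python
from lid import *
c=np.load("top10.npy",allow_pickle=True).item()
x0,y0,x1,y1,k=240,160,310,235,8
for nm,dr in (("z1",0),("z2",1)):
    im=cv2.resize(np.ascontiguousarray(c["color"][y0:y1,x0:x1,::-1]),None,fx=k,fy=k,interpolation=cv2.INTER_CUBIC); im=cv2.convertScaleAbs(im,alpha=1.6)
    P=lambda p:(lambda q:(int((q[0]+.5-x0)*k),int((q[1]+.5-y0)*k)))(proj(c,p))
    if dr:
        for a,col in [(32,(255,0,0)),(35,(0,255,0)),(38,(0,0,255))]:
            cv2.line(im,P(lp(.2,-.147,.03,a)),P(lp(.2,0,.03,a)),col,1); cv2.line(im,P(lp(.25,-.048,.015,a)),P(lp(.25,0,.015,a)),col,1); cv2.line(im,P(lp(.098,-.166,0,a)),P(lp(.14,-.166,0,a)),col,1)
    cv2.imwrite(f"pics/{nm}.png",im)
```

```text
(no output)
```

View pics/z1.png

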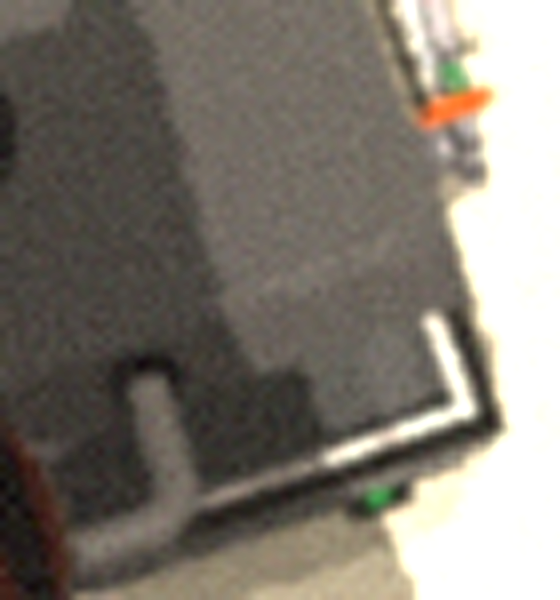

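View pics/z2.png

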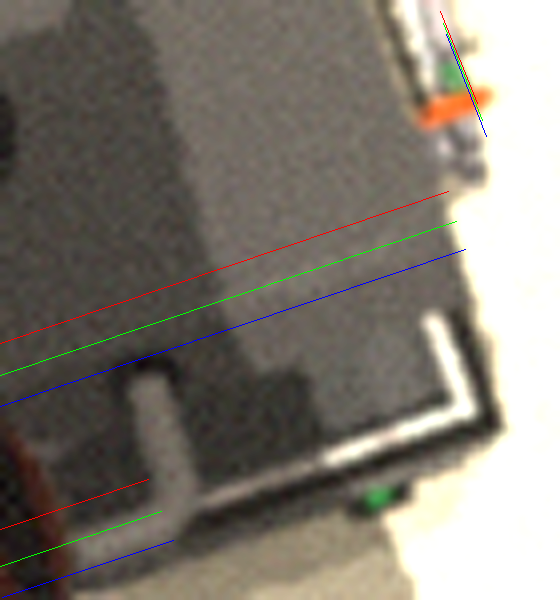

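```bash
cat > ptr.py <<'E'
from lid import *
from scipy.optimize import least_squares
def orange(c,box):
    x0,y0,x1,y1=box; im=c["color"][y0:y1,x0:x1].astype(int); r,g,b=im[...,0],im[...,1],im[...,2]
    w=np.clip((r-g)-30,0,None)*(g-b>12)*(r>90); v,u=np.nonzero(w); ww=w[v,u]
    return np.array([(u*ww).sum()/ww.sum()+x0,(v*ww).sum()/ww.sum()+y0]),len(u)
E
python3 - <<'E'
from ptr import *
L=lambda f:np.load(f,allow_pickle=True).item()
t0,s0,t1,s1=L("top.npy"),L("scene.npy"),L("top10.npy"),L("sc10.npy")
a0=orange(t0,(290,178,308,194)); b0=orange(s0,(248,208,262,222)); a1=orange(t1,(288,165,305,180)); b1=orange(s1,(244,202,258,214))
print(a0,b0,a1,b1)
for c,a in ((t0,a0),(s0,b0)): print("pred shut r=.13",proj(c,lp(.13,-.166,0,0)))
# rim points of green band vs visible
def res(x): 
    r,y,h,a=x; 
    return np.concatenate([np.array(proj(t0,lp(r,y,h,0)))-a0[0],np.array(proj(s0,lp(r,y,h,0)))-b0[0],np.array(proj(t1,lp(r,y,h,a)))-a1[0],np.array(proj(s1,lp(r,y,h,a)))-b1[0]])
q=least_squares(res,[.13,-.166,0,34]); print(q.x,q.fun.round(2)); J=q.jac; print("sd/px",np.sqrt(np.diag(np.linalg.inv(J.T@J))))
# green centroids
for c,box in ((t0,(292,164,304,176)),(s0,(242,205,256,222))):
    x0,y0,x1,y1=box; im=c["color"][y0:y1,x0:x1].astype(int); w=np.clip(im[...,1]-im[...,0]-8,0,None); v,u=np.nonzero(w); ww=w[v,u]; print("green",(u*ww).sum()/ww.sum()+x0,(v*ww).sum()/ww.sum()+y0,"pred",proj(c,lp(.112,-.166,0,35)),proj(c,lp(.126,-.166,0,35)))
E
```

```text
(array([299.72790698, 185.10232558]), 20) (array([255.60784314, 216.19607843]), 4) (array([296.59016393, 172.85163934]), 33) (array([250.16315789, 206.92631579]), 9)
pred shut r=.13 (np.float64(301.1935772292566), np.float64(185.23427581682782))
pred shut r=.13 (np.float64(254.95770985469522), np.float64(215.8066908275968))
[ 1.29587506e-01 -1.62438149e-01  1.70154646e-03  3.36755242e+01] [ 0.07  0.35  0.18 -0.12  0.6  -0.49  0.6   0.7 ]
sd/px [1.72273333e-03 1.46203356e-03 5.64438043e-03 2.98008221e+00]
green 296.43195266272187 169.49704142011834 pred (np.float64(296.52284617494905), np.float64(166.39108241339693)) (np.float64(298.1351772249023), np.float64(170.44415047330256))
green 248.43478260869566 212.1304347826087 pred (np.float64(247.1066023592609), np.float64(212.28865782768173)) (np.float64(249.12107137937977), np.float64(208.14564025383112))
```

Four estimates of the lid angle agree on about 34°:

| Source | Angle |
|---|---|
| Pointer fit, both cameras | 33.7° |
| Bar in the top view | about 33.7° |
| Lid edge | about 35° |
| Tool path | 33.8° |

I'll nudge up about 1° toward the middle, mostly vertical, which also relieves the radial push.

```bash
python3 -m handwheel '[{"tx":0,"ty":0.05,"tz":-0.2,"turn":0},{"tx":0,"ty":0.1,"tz":-0.4,"turn":0},{"tx":0,"ty":0.1,"tz":-0.4,"turn":0},{"tx":0,"ty":0.1,"tz":-0.4,"turn":0},{"tx":0,"ty":0.1,"tz":-0.4,"turn":0},{"tx":0,"ty":0.1,"tz":-0.4,"turn":0},{"tx":0,"ty":0.1,"tz":-0.4,"turn":0},{"tx":0,"ty":0.1,"tz":-0.4,"turn":0}]'
python3 - <<'E'
from ptr import *
L=lambda f:np.load(f,allow_pickle=True).item()
t0,s0=L("top.npy"),L("scene.npy")
t1=read_camera("top");s1=read_camera("scene")
a0=orange(t0,(290,178,308,194)); b0=orange(s0,(248,208,262,222)); a1=orange(t1,(288,165,305,180)); b1=orange(s1,(244,202,258,214)); print(a1,b1)
def res(x): 
    r,y,h,a=x; 
    return np.concatenate([np.array(proj(t0,lp(r,y,h,0)))-a0[0],np.array(proj(s0,lp(r,y,h,0)))-b0[0],np.array(proj(t1,lp(r,y,h,a)))-a1[0],np.array(proj(s1,lp(r,y,h,a)))-b1[0],[h/.003]])
q=least_squares(res,[.13,-.166,0,34]); print(q.x,q.fun.round(2))
s=sense(); d=(toolR().T@(s["eef_pos"]-np.load("p0.npy"))*100); print(d, s["force"].round(1)); print(np.degrees(np.arctan2(1.5-d[2],25-d[1])-np.arctan2(1.5,25)),np.hypot(1.5-d[2],25-d[1]))
x0,y0,x1,y1,k=240,140,310,235,6
im=cv2.resize(np.ascontiguousarray(t1["color"][y0:y1,x0:x1,::-1]),None,fx=k,fy=k,interpolation=cv2.INTER_CUBIC); im=cv2.convertScaleAbs(im,alpha=1.6)
P=lambda p:(lambda q:(int((q[0]+.5-x0)*k),int((q[1]+.5-y0)*k)))(proj(t1,p))
for a,col in [(32,(255,0,0)),(35,(0,255,0)),(38,(0,0,255))]:
    cv2.line(im,P(lp(.2,-.147,.03,a)),P(lp(.2,-.125,.03,a)),col,1); cv2.line(im,P(lp(.25,-.048,.015,a)),P(lp(.25,-.03,.015,a)),col,1)
x0,y0=225,180
im2=cv2.resize(np.ascontiguousarray(s1["color"][180:245,225:275,::-1]),(438,570),interpolation=cv2.INTER_CUBIC); im2=cv2.convertScaleAbs(im2,alpha=1.5)
im2=im2[:im.shape[0]]; cv2.imwrite("pics/f1.png",np.hstack([im[:im2.shape[0]],im2]))
E
```

```text
time_s: 16.95
eef_pos: [0.4826, 0.1539, 0.24]
tool_rot: [-1.803, -2.569, 0.004]
force: [-8.0, 3.4, -6.4]
gripper_width: 0.0099
(array([296.52020202, 172.07659933]), 31) (array([249.93567251, 206.84795322]), 8)
[ 1.29651385e-01 -1.62606839e-01  3.41509196e-04  3.53483463e+01] [ 0.13  0.42  0.16  0.09  0.56 -0.42  0.5   0.66  0.11]
[  0.08531032   5.13996672 -14.26410811] [-7.7  1.8 -6.3]
35.00752422465878 25.35602544516304
```

View pics/f1.png

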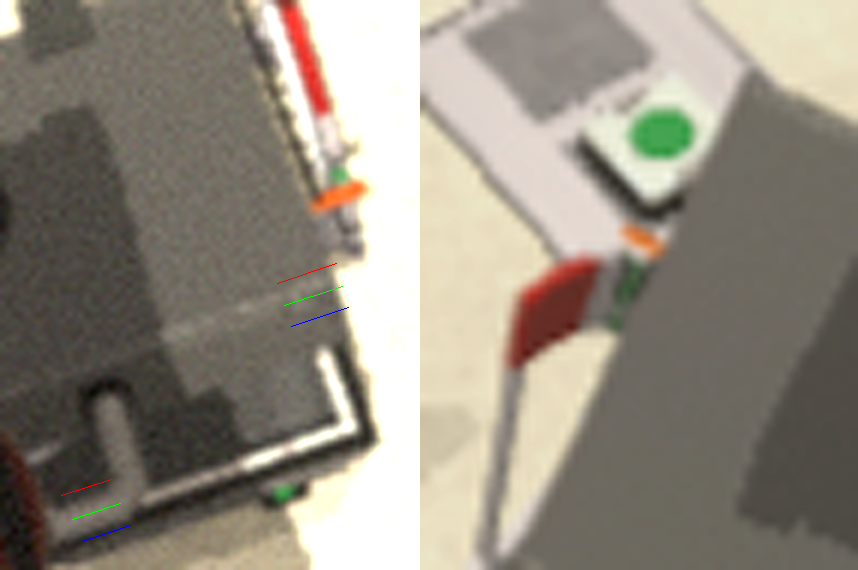

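The pointer fit now gives 35.3° and the tool path 35.0°. In the top crop (left), the lid edge at (320,290) and the bar at (100,510) both lie on the 35° line. One last stillness check and bench overview before handing in.

```bash
python3 -m handwheel '[{"tx":0,"ty":0,"tz":0,"turn":0},{"tx":0,"ty":0,"tz":0,"turn":0},{"tx":0,"ty":0,"tz":0,"turn":0},{"tx":0,"ty":0,"tz":0,"turn":0}]'
python3 - <<'E'
from h import *
print(abs(sense()["joint_velocities"]).max())
c=read_camera("top"); cv2.imwrite("pics/fin.png",c["color"][:,:,::-1])
E
```

```text
time_s: 17.55
eef_pos: [0.4826, 0.154, 0.24]
tool_rot: [-1.803, -2.569, 0.004]
force: [-8.1, 2.6, -5.8]
gripper_width: 0.01
0.002530998207569579
```

View pics/fin.png

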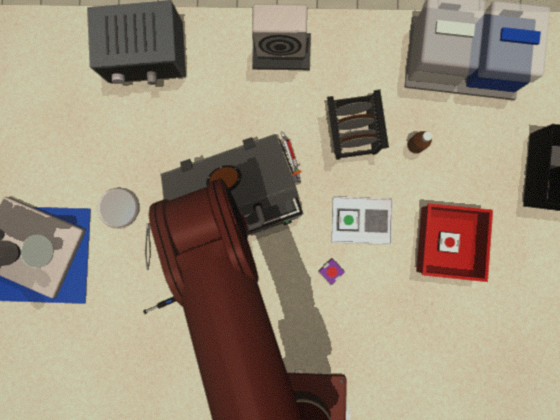

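The red-dot pack is in the box at (450,242). The green pack is unmoved at (349,220), and the cassette, shipper, dropper, pen and tweezers are where they were. The pose is steady, so I'm handing in.

```bash
python3 -c "
from bench import hand_in
print(hand_in())"
```

```text
the job is handed in; nothing more can be done
None
```

I handed the job in at about 17.6 s of the 51 s allowed. The red-dot pack is in the reject box and the gripper is still holding the lid in the green band; no verdict came back.

- **Pack:** I took the red-dot pack from the tray across its free sides and let it go in the box while the lid was still shut. The last top view shows it lying there, and the green-dot pack and the other bench items look unmoved. The pen is partly hidden by the arm in that view.
- **Lid:** I gripped the bar handle and raised the lid along its arc. The last angle checks gave 35.3° from the pointer in both cameras, 35.0° from the tool path, and about 35° from the lid edge and bar in the top view. The arm was still, with about 10 N on the wrist.

**Disagreements:**
- **Radius:** the tool path came out about 3 mm further from the hinge than the nominal 250 mm, probably from slip in the grip or calibration.
- **Quadrant overlay:** my projected quadrant marks sat a pixel or two off the picture, so I relied on the combined estimates.
- **Refused move:** one early move was refused because its rows were incomplete, and nothing moved.

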